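# Fit the thumb-turn to a mortise deadbolt and throw the bolt

## Task

The white door section on the bench has a deadbolt in its edge but no thumb-turn yet. Take the thumb-turn (the one with the flat wing) out of the drilled wooden holder, feel its square spindle into the lock hub down in the bore without forcing it until the rose sits flat on the door face, and only then turn it until the bolt stands fully out; leave it fitted and leave the other things where they are.

Things in the scene. Friction and masses are not known exactly. Their poses are not given: they have to be found in the camera images.
- door_section: white-faced piece of door stile lying flat on a 3 mm rubber mat, fixed: 100 (x) x 140 (y) x 44 mm, its white top face 47 mm above the bench. Origin on the bench, straight below the centre of the bore; z up. The 140 mm long edge on its own -x side has the steel forend plate out of which the bolt comes. A round bore, 22 mm across, goes straight down through its centre, with the lock hub inside
- bore_mouth (a point): centre of the bore at the level of the white face, 47 mm above the bench; axes as the door section's. 14 mm below it the steel lock case closes the bore to a round opening of 16 mm, 1.5 mm thick; right below that lies the hub. Fully home, the thumb-turn's origin lies at this point
- hub_top (a point): centre of the hub's top face, 15.5 mm below the white face; axes as the door section's: this point does not turn with the hub. Hub: 14 mm high, square hole of 9.0 mm right through, turns about the vertical, no spring, held by friction (0.15 N m) wherever it was left: its hole's sides stand up to 0.75 rad either way from the section's x and y. That angle is not reported: feel it, or look from above
- bolt (a joint): throw of the bolt, m: 0 withdrawn (flush with the forend), 0.016 fully out. Steel bar 26 x 10.5 mm sliding along the section's -x, 25 mm above the bench; moved only by the hub, stays put. Seen from above, turning the hub anticlockwise throws it: nothing moves while the hub is within 0.75 rad of square to the section, then 16 mm by a stop at 1.5 rad. Clockwise stop at 0.77
- thumb_turn: loose thumb-turn of plain steel, 0.12 kg: rose (disc 44 mm across, 6 mm thick), wing on top, square spindle below. Origin on the spindle's axis at the underside of the rose; z up. Starts with its rose flat on the holder and its spindle in one of the two holes, its x turned by up to 0.8 rad from the holder's x
- wing (a point): centre of the thumb-turn's flat wing, 20 mm above its origin; axes as the thumb-turn's. The wing measures 34 mm along x, 10 mm along y (grip it across this) and 24 mm in height, from 8 to 32 mm above the origin
- spindle_tip (a point): centre of the spindle's lower end, 38 mm below the thumb-turn's origin. Spindle 8.0 mm square, sides parallel to the thumb-turn's x and y, end bevelled by 1 mm. It fits the hub in any of four quarter turns with 1 mm play and drops in when turned to within about 0.1 rad; else it stands on the hub, the rose 22 mm above the white face. Fully home the tip is 9 mm above the bench
- holder: block of brown timber, 110 (x) x 54 (y) x 50 mm high, fixed; origin at the centre of its underside, z up. Two holes of 13 mm, 45 mm deep, at x = -28 and +28 mm; the thumb-turn stands in one and the pull knob in the other
- pull_knob: bystander: round mushroom-shaped pull knob of steel, 29 mm across and 32 mm high on a 44 mm rose like the thumb-turn's, with a round shank, standing in the holder's other hole; origin at the underside of its rose
- trim_plate_2: bystander: flat brass trim plate 80x36x9 mm lying on the bench, left of the door section; origin at the centre of its underside
- lock_cylinder_4: bystander: lock cylinder 43x24x40 mm standing on the bench in front of the toolbox; origin at the centre of its underside
- tape_measure: bystander: yellow tape measure 32x75x67 mm standing on the bench behind the door section; origin at the centre of its underside
Not all that is in view belongs to the job. Leave any red look-alike of the thumb_turn alone.

How it is judged:
By the outcome, as a careful person would: the job done as asked, in the order asked, and still so for the second after the job is handed in, with the robot touching nothing.
It also fails if it takes over 72 s, if anything falls off the work surface, if the arm or the gripper's body presses on something with over 40 N, if the wrist force passes 120 N, or if a joint passes its speed limit or range.

## Robot

A 7-joint arm with a two-finger parallel gripper is mounted at the origin on a cart in front of the work surface, level with it; the furniture and walls round the work are solid. World frame = base frame: x ahead of the robot, y to its left, z up, the work surface at z = 0. Lengths are in m, angles in rad, forces in N, time in s.
With the tool pointing down it reaches from about 0.35 to 0.9 m from the base axis. Payload 19.9 kg.
Tool frame: the origin (TCP) lies on the mounting face of the last link; the fingertips stand 173 mm ahead of it and the grasp point (between the pads) lies 155 mm ahead of it; y points along the fingers, x is the direction in which the jaws open and shut, and the axes are right-handed (so a half turn about y gives the same grasp; the last joint's range is limited). The gripper opens to 85 mm and grips with 20 to 120 N. Pads are 22 mm wide; open, the fingers measure 114 mm over their backs; the gripper's body (76 mm by 85 mm) begins 54 mm behind the grasp point. The pads swing forward as they close: fully open they stand 13 mm farther back than shut.
Start: joints at [1.135, 0.417, -0.01, 1.614, 0.005, 1.111, -0.053], TCP at [0.24, -0.577, 0.405] pointing down, gripper open.
Joint ranges: [-2.81, 2.81], [-0.39, 2.02], [-1.27, 1.25], [0.06, 2.57], [-1.19, 4.33], [0.19, 2], [-2.82, 2.82]. Speed limits (rad/s): [1.89, 1.89, 2.39, 2.39, 3.01, 3.01, 3.01].

## Interface

Orientations are given as a 3x3 rotation matrix whose columns are the frame's x, y, z axes.
In Python, from workcell import r gives the robot as it stands.
- The arm moves only by the tool servo_tool, never from a script. Its argument "deltas" is a list of rows, each a list of 2 entries, a list of its own where there are three numbers: the shift along the tool's x, y, z in m, then the turn, a rotation vector about the tool's x, y, z in rad. In form: [[[dx, dy, dz], [ax, ay, az]], ...]. A call has 1 to 20 rows; each row shifts and turns the commanded pose from where the row before left it, along the tool's axes as they then stand; what a row does not reach is not made up. A row lasts 1/8 s, in which the tool goes at most 62.5 mm and 10.7 degrees, less where a joint would pass 70% of its speed; a pose out of reach is approached as far as the arm can. A call with a gripper value outside its range is refused whole. "grip" is the finger opening in m, from 0 to 0.0854, set as the call begins (left out, the last holds). The fingers move at their own pace and stop on an object; "newtons" is the grip in N (left out, the last holds). Time passes only in rows, so rows that do not move let the fingers close. It gives the time, the measured TCP pose, the force and the opening at its end, in the units of the state.
- r.state(): the state, without advancing time (a new reading comes with each control period).
- r.get_image(name): name is "side" or "top" or "wrist"; returns the picture (400x640x3 uint8, red, green, blue); there is no depth.
- r.calibration(name): a dict with "mtx" (3x3 intrinsics, pixels), "k1" (the pictures are not rectified: a ray, as slopes to the right and down, at radius r is drawn at 1 + k1 r^2 times it, then the intrinsics apply), "position" and "attitude" of the camera in the world. Camera axes: x right, y down, z forward; pixel columns grow to the right and rows downward; lengths in m; the calibration is good to about 2 mm. A picture is of the moment at which its call begins: read the wrist's pose just before it. calibration takes no time and is no camera call; for the wrist camera it gives the pose at the moment of the call.
- r.sign_off(): hands the job in, once; it reports no verdict.
The state is a dict: "t": time; "joints": joint angles; "joint_vel": joint speeds; "tau": joint torques, N m; "position": TCP position; "ee_rot": TCP orientation; "ft_force": force on the tool from outside, world axes, zero at the start; "ft_torque": the same for the moment, N m; "gripper_width": finger opening in m.
Only numpy, scipy, OpenCV 4.12 (cv2) and the standard library are available. Lean on these libraries where they do the work, as an engineer would, in place of code of your own. Each camera call takes 0.05 s, during which the arm holds its last target. There are 200 camera calls.

## Working session

There is one attempt and no reset: what is moved stays moved. The work goes in short steps, Python scripts to look and compute and a tool call to move; the robot and the scene stay as the last step left them, time stands still between calls to the robot, and variables do not carry over. Pictures are saved under pics/ and viewed, about 8 in all and at most 12, crops included, and the job is handed in when it is done.

Besides the shell and the picture viewer there is one more tool, called after ">>>" by a JSON object that holds its "fn" and its "kwargs", one argument or row to a line. servo_tool: Moves the arm, as the interface text tells. Its arguments: {"type":"object","properties":{"deltas":{"type":"array"},"grip":{"type":"number"},"newtons":{"type":"number"}},"required":["deltas"]}

```bash
mkdir -p pics; ls
cat > h.py <<'E'
import numpy as np, cv2
from workcell import r
def snap(n,f):
    c=r.calibration(n); im=r.get_image(n); cv2.imwrite('pics/'+f,cv2.cvtColor(im,cv2.COLOR_RGB2BGR)); np.savez('pics/'+f+'.npz',**{k:np.array(v) for k,v in c.items()}); return im,c
def load(f): 
    return cv2.imread('pics/'+f), dict(np.load('pics/'+f+'.npz'))
def ray(c,u,v):
    M=np.array(c['mtx']); x,y=(u-M[0,2])/M[0,0],(v-M[1,2])/M[1,1]
    s=cv2.undistortPoints(np.array([[[u,v]]],float),M,np.array([float(c['k1']),0,0,0,0]))[0,0]
    d=np.array(c['attitude'])@np.array([s[0],s[1],1]); return np.array(c['position']),d
def plane(c,u,v,z):
    p,d=ray(c,u,v); return p+d*(z-p[2])/d[2]
def proj(c,P):
    q=np.array(c['attitude']).T@(np.array(P)-np.array(c['position'])); x,y=q[:2]/q[2]; f=1+float(c['k1'])*(x*x+y*y)
    M=np.array(c['mtx']); return np.array([M[0,0]*x*f+M[0,2],M[1,1]*y*f+M[1,2]])
E
python3 - <<'E'
from h import *
np.set_printoptions(precision=4,suppress=True)
for n in('top','side','wrist'):
    im,c=snap(n,n+'0.png'); print(n,c)
s=r.state(); print(s['t'],s['position'],s['ee_rot'])
E
```

```text
pics
top {'mtx': array([[389.9881,   0.    , 325.0762],
       [  0.    , 389.9881, 204.1764],
       [  0.    ,   0.    ,   1.    ]]), 'k1': -0.027991817351606264, 'position': array([ 0.3918, -0.2324,  0.9279]), 'attitude': array([[-0.0081, -0.9839,  0.1788],
       [-1.    ,  0.008 , -0.0013],
       [-0.0002, -0.1788, -0.9839]])}
side {'mtx': array([[381.8368,   0.    , 315.9675],
       [  0.    , 381.8368, 203.3817],
       [  0.    ,   0.    ,   1.    ]]), 'k1': -0.08346370147980235, 'position': array([0.4137, 0.3975, 0.639 ]), 'attitude': array([[-0.981 , -0.1171,  0.1546],
       [-0.1934,  0.6524, -0.7327],
       [-0.0151, -0.7487, -0.6627]])}
wrist {'mtx': array([[288.1191,   0.    , 316.332 ],
       [  0.    , 288.1191, 199.2713],
       [  0.    ,   0.    ,   1.    ]]), 'k1': 0.011848776376747213, 'position': array([ 0.3113, -0.5479,  0.3734]), 'attitude': array([[ 0.3835, -0.8819, -0.2743],
       [-0.9235, -0.3663, -0.1137],
       [-0.0003,  0.2969, -0.9549]])}
0.15 [ 0.2398 -0.5771  0.4042] [[ 0.3837 -0.0004  0.9234]
 [-0.9234  0.0008  0.3837]
 [-0.0009 -1.     -0.0001]]
```

View pics/top0.png

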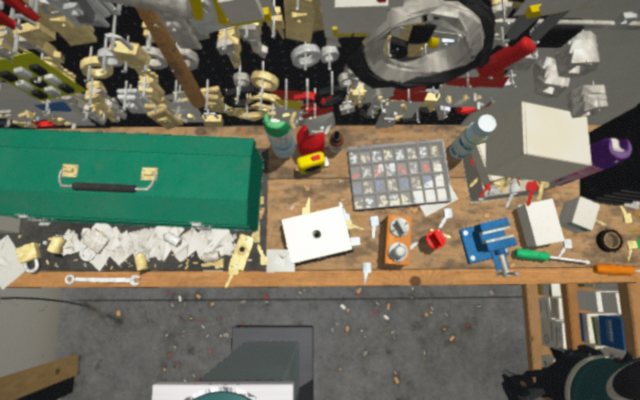

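View pics/side0.png

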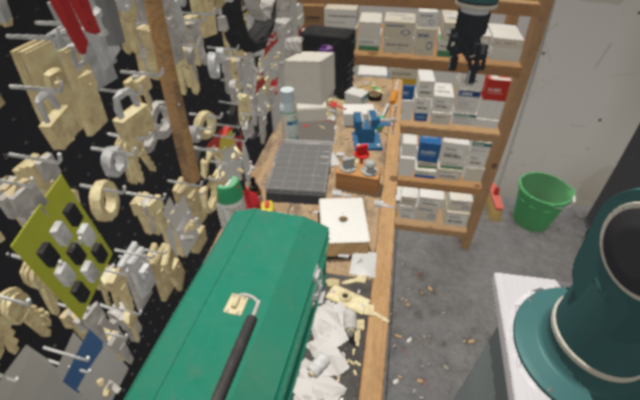

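The top view shows the white door section at about (317,234) with its bore at (317,234), and the orange-brown holder at about (397,241) holding two pieces. The red look-alike is at (436,238). Next I'll enlarge that area.

Run:
```python
from h import *
np.set_printoptions(precision=4,suppress=True)
im,c=load('top0.png')
cv2.imwrite('pics/topc.png',cv2.resize(im[190:290,270:450],None,fx=4.4,fy=4.4,interpolation=cv2.INTER_CUBIC))
hsv=cv2.cvtColor(im,cv2.COLOR_BGR2HSV)
def blob(m,u,v,z,name):
    cs,_=cv2.findContours(m.astype(np.uint8),cv2.RETR_EXTERNAL,cv2.CHAIN_APPROX_NONE)
    for k in cs:
        if cv2.pointPolygonTest(k,(u,v),False)>=0:
            b=cv2.boxPoints(cv2.minAreaRect(k)); W=np.array([plane(c,*p,z) for p in b]); print(name,b.round(1).tolist(),'\n',W,'c',W.mean(0),'sides',np.linalg.norm(W[1]-W[0]),np.linalg.norm(W[2]-W[1]))
blob((hsv[...,1]<40)&(hsv[...,2]>190),300,240,.047,'door')
blob((hsv[...,0]<18)&(hsv[...,1]>130)&(hsv[...,2]>120),388,240,.05,'holder')
d=(hsv[...,2]<90); blob(d,317,234,.047,'bore')
for p in((397.5,227),(398,252)):print(plane(c,*p,.056),plane(c,*p,.085))
```

```text
door [[251.89999389648438, 230.6999969482422], [343.70001220703125, 196.1999969482422], [361.79998779296875, 244.60000610351562], [270.0, 279.0]] 
 [[ 0.4921 -0.0669  0.047 ]
 [ 0.5701 -0.2767  0.047 ]
 [ 0.4587 -0.3157  0.047 ]
 [ 0.3839 -0.1098  0.047 ]] c [ 0.4762 -0.1923  0.047 ] sides 0.22382947104135423 0.11810820423262341
holder [[383.70001220703125, 263.8999938964844], [386.79998779296875, 213.60000610351562], [412.3999938964844, 215.1999969482422], [409.20001220703125, 265.5]] 
 [[ 0.4151 -0.3631  0.05  ]
 [ 0.5283 -0.3742  0.05  ]
 [ 0.5241 -0.4323  0.05  ]
 [ 0.411  -0.42    0.05  ]] c [ 0.4696 -0.3974  0.05  ] sides 0.11378162257769327 0.058296096881160206
bore [[315.0, 232.0], [319.0, 232.0], [319.0, 236.0], [315.0, 236.0]] 
 [[ 0.488  -0.2102  0.047 ]
 [ 0.4879 -0.2193  0.047 ]
 [ 0.4788 -0.2192  0.047 ]
 [ 0.4789 -0.2102  0.047 ]] c [ 0.4834 -0.2147  0.047 ] sides 0.009067607005241793 0.009084333528481597
[ 0.4967 -0.3961  0.056 ] [ 0.4932 -0.3907  0.085 ]
[ 0.4407 -0.395   0.056 ] [ 0.4391 -0.3896  0.085 ]
```

View pics/topc.png

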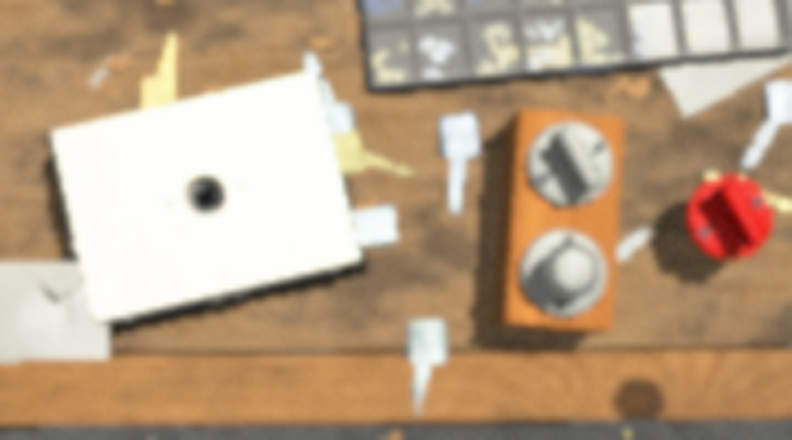

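The enlarged crop shows the thumb-turn with its wing in the far hole at crop (570,163), about (0.497,-0.396) in the world. The knob is in the near hole, the bore is at crop (205,193), and the red decoy is to the right. Next I'll look down the bore with the wrist camera held vertical.

```bash
cat >> h.py <<'E'
from scipy.spatial.transform import Rotation as R
def plan(p1,R1,n,p0=None,R0=None):
    """n rows from the present (or given) pose to p1,R1, in tool axes"""
    s=r.state(); p0=np.array(s['position']) if p0 is None else p0; R0=np.array(s['ee_rot']) if R0 is None else R0
    w=R.from_matrix(R0.T@R1).as_rotvec()
    p=p0.copy(); Q=R0.copy()
    for k in range(n):
        a=np.round(w/n,4); 
        tgt=p0+(p1-p0)*(k+1)/n; d=np.round(Q.T@(tgt-p),4); p=p+Q@d; Q=Q@R.from_rotvec(a).as_matrix()
        print([d.tolist(),a.tolist()],end=',')
    print('\nend err',p-p1)
def down(h):
    z=np.array([np.cos(h),np.sin(h),0]); y=np.array([0,0,-1.]); return np.c_[np.cross(y,z),y,z]
RC=None
s0=dict(np.load('pics/wrist0.png.npz')) 
T0R=np.array([[.3837,-.0004,.9234],[-.9234,.0008,.3837],[-.0009,-1,-.0001]]); T0p=np.array([.2398,-.5771,.4042])
camR=T0R.T@s0['attitude']; camp=T0R.T@(s0['position']-T0p)
def camdown(h,x,y,z):
    """tool pose putting wrist camera at x,y,z looking straight down, image-up along heading h"""
    zc=np.array([0,0,-1.]); up=np.array([np.cos(h),np.sin(h),0]); Rw=np.c_[np.cross(-up,zc),-up,zc]
    Rt=Rw@camR.T; return np.array([x,y,z])-Rt@camp,Rt
E
python3 - <<'E'
from h import *
np.set_printoptions(precision=4,suppress=True)
print(camp,camR)
p,Q=camdown(.395,.484,-.2145,.047+.17); print(p,Q, 'tips',p+.173*Q[:,1]); plan(p,Q,14)
E
```

```text
[0.0006 0.0308 0.0773] [[ 0.9999 -0.0004  0.0005]
 [-0.0006 -0.2969  0.9549]
 [-0.0002 -0.9549 -0.2968]]
[ 0.4073 -0.2459  0.2235] [[ 0.3852  0.2738  0.8813]
 [-0.9228  0.1148  0.3677]
 [-0.0005 -0.9549  0.2968]] tips [ 0.4546 -0.2261  0.0583]
[[-0.0172, 0.0129, 0.0201], [0.0215, -0.0001, -0.0]],[[-0.0173, 0.0134, 0.0199], [0.0215, -0.0001, -0.0]],[[-0.0172, 0.0137, 0.0195], [0.0215, -0.0001, -0.0]],[[-0.0172, 0.0142, 0.0193], [0.0215, -0.0001, -0.0]],[[-0.0173, 0.0146, 0.0189], [0.0215, -0.0001, -0.0]],[[-0.0172, 0.0151, 0.0186], [0.0215, -0.0001, -0.0]],[[-0.0172, 0.0154, 0.0184], [0.0215, -0.0001, -0.0]],[[-0.0173, 0.0158, 0.0179], [0.0215, -0.0001, -0.0]],[[-0.0172, 0.0161, 0.0177], [0.0215, -0.0001, -0.0]],[[-0.0172, 0.0166, 0.0172], [0.0215, -0.0001, -0.0]],[[-0.0172, 0.0169, 0.0169], [0.0215, -0.0001, -0.0]],[[-0.0172, 0.0173, 0.0166], [0.0215, -0.0001, -0.0]],[[-0.0173, 0.0176, 0.0162], [0.0215, -0.0001, -0.0]],[[-0.0172, 0.018, 0.0158], [0.0215, -0.0001, -0.0]],
end err [ 0.  0. -0.]
```

>>> {"fn": "servo_tool", "kwargs": {
  "deltas": [
    [[-0.0172,0.0114,0.0201],[0.0215,0,0]],
    [[-0.0173,0.0119,0.0199],[0.0215,0,0]],
    [[-0.0172,0.0122,0.0195],[0.0215,0,0]],
    [[-0.0172,0.0127,0.0193],[0.0215,0,0]],
    [[-0.0173,0.0131,0.0189],[0.0215,0,0]],
    [[-0.0172,0.0136,0.0186],[0.0215,0,0]],
    [[-0.0172,0.0139,0.0184],[0.0215,0,0]],
    [[-0.0173,0.0143,0.0179],[0.0215,0,0]],
    [[-0.0172,0.0146,0.0177],[0.0215,0,0]],
    [[-0.0172,0.0151,0.0172],[0.0215,0,0]],
    [[-0.0172,0.0154,0.0169],[0.0215,0,0]],
    [[-0.0172,0.0158,0.0166],[0.0215,0,0]],
    [[-0.0173,0.0161,0.0162],[0.0215,0,0]],
    [[-0.0172,0.0165,0.0158],[0.0215,0,0]],
    [[0,0,0],[0,0,0]],
    [[0,0,0],[0,0,0]]
  ],
  "grip": 0.044
}}

```text
t: 2.15
position: [0.4048, -0.2478, 0.2446]
ee_rot: [[0.383, 0.274, 0.882], [-0.924, 0.113, 0.366], [0.0, -0.955, 0.296]]
ft_force: [-0.4, 1.3, -0.5]
gripper_width: 0.0438
```

Run:
```python
from h import *
np.set_printoptions(precision=4,suppress=True)
im,c=snap('wrist','w1.png'); s=r.state(); print(s['t'],s['position'],s['joints'],c['position'],c['attitude'])
b=proj(c,[.484,-.2145,.047]); print(b)
u,v=b.round().astype(int); im=cv2.imread('pics/w1.png')
cv2.imwrite('pics/w1c.png',np.hstack([cv2.resize(im[v-30:v+30,u-30:u+30],(400,400),interpolation=cv2.INTER_CUBIC),cv2.resize(im[60:340,u-140:u+140],(400,400))]))
```

```text
2.2 [ 0.4047 -0.248   0.2447] [ 0.8079  0.3837 -0.2945  2.1507 -0.301   0.4595 -0.3748] [ 0.4816 -0.2166  0.2377] [[ 0.3832 -0.9237 -0.0003]
 [-0.9237 -0.3832 -0.0012]
 [ 0.0009  0.0007 -1.    ]]
[314.5324 194.5719]
```

View pics/w1c.png

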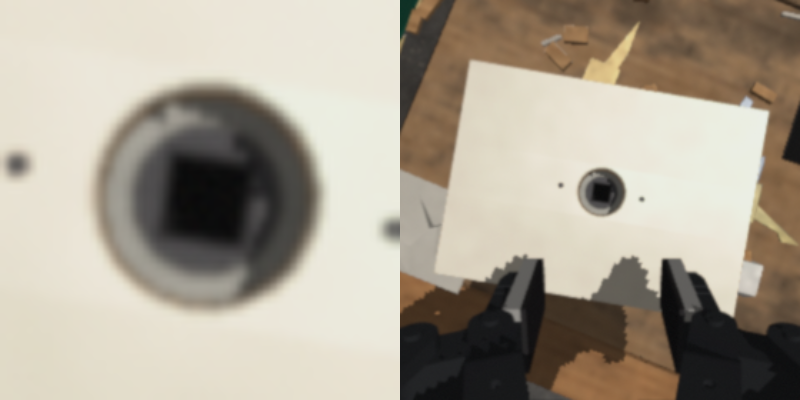

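The left panel shows the bore ring centred at about crop (207,195) with the square hub hole at about (207,198), turned a few degrees in the image. The right panel shows the whole door face. I'll measure both now.

Run:
```python
from h import *
np.set_printoptions(precision=4,suppress=True)
im,c=load('w1.png'); g=cv2.cvtColor(im,cv2.COLOR_BGR2GRAY)
# door face
m=(cv2.cvtColor(im,cv2.COLOR_BGR2HSV)[...,2]>175).astype(np.uint8)
def ang(a): return (a+np.pi/4)%(np.pi/2)-np.pi/4
lab=cv2.connectedComponents(m)[1]; k=np.argmax(np.bincount(lab[lab>0].ravel())); ys,xs=np.where(lab==k); print('face area',len(xs),xs.min(),xs.max(),ys.min(),ys.max())
u0,v0=314,194
# bore circle: dark region vs white face
cc,_=cv2.findContours((g[v0-30:v0+30,u0-30:u0+30]<165).astype(np.uint8),cv2.RETR_EXTERNAL,cv2.CHAIN_APPROX_NONE)
k=max(cc,key=cv2.contourArea); (x,y),(a,b),t=cv2.fitEllipse(k); print('bore px',x+u0-30,y+v0-30,a,b,'world',plane(c,x+u0-30,y+v0-30,.047), 'diam',a/288*.19)
# hub hole, subpixel by upsampling
z=8; p=cv2.resize(g[v0-20:v0+20,u0-20:u0+20],None,fx=z,fy=z,interpolation=cv2.INTER_CUBIC)
for th in(22,30,38,46):
    cc,_=cv2.findContours((p<th).astype(np.uint8),cv2.RETR_EXTERNAL,cv2.CHAIN_APPROX_NONE)
    cc=[k for k in cc if cv2.contourArea(k)>z*z*40]
    for k in cc:
        bx=cv2.boxPoints(cv2.minAreaRect(k)); bx=(bx+.5)/z-.5+[u0-20,v0-20]
        W=np.array([plane(c,*q,.0315) for q in bx]); e=W[1]-W[0]; f=W[2]-W[1]
        print(th,'hub',W.mean(0),np.linalg.norm(e),np.linalg.norm(f),'ang',ang(np.arctan2(e[1],e[0])))
# door edges: line fits on the top edge and left edge
E_=cv2.Canny(m*255,50,150); L=cv2.HoughLinesP(E_,1,np.pi/360,40,minLineLength=60,maxLineGap=8)
for l in L[:8,0]:
    A=plane(c,*l[:2].astype(float),.047);B=plane(c,*l[2:].astype(float),.047); d=B-A; print(l,A[:2],B[:2],'ang',np.arctan2(d[1],d[0]),ang(np.arctan2(d[1],d[0])))
```

```text
face area 29506 192 449 78 280
bore px 315.78836822509766 193.95589637756348 32.27389907836914 32.837398529052734 world [ 0.4847 -0.2151  0.047 ] diam 0.021291808419757422
22 hub [ 0.4845 -0.215   0.0315] 0.007529395460768633 0.007676560877752961 ang 0.2281068018290302
30 hub [ 0.4849 -0.2153  0.0315] 0.008678152945661344 0.008766852426080449 ang 0.2513561162309492
38 hub [ 0.4855 -0.2161  0.0315] 0.00999356420071959 0.011046615601560958 ang 0.302591212305525
46 hub [ 0.4861 -0.2162  0.0315] 0.01152759261375844 0.01203825494515163 ang 0.2688932918356475
[328 119 431 136] [ 0.5336 -0.2036] [ 0.5492 -0.2707] ang -1.3419601324823651 0.22883619431253144
[197 249 224 102] [ 0.4211 -0.1566] [ 0.5175 -0.1359] ang 0.2112881397606733 0.2112881397606733
[ 78 202 135 138] [ 0.42  -0.073] [ 0.4731 -0.0911] ang -0.32854383153507194 -0.32854383153507194
[ 49 168 109 102] [ 0.4334 -0.0473] [ 0.4884 -0.0666] ang -0.33775210040014236 -0.33775210040014236
[225 101 302 114] [ 0.5184 -0.1363] [ 0.53   -0.1864] ang -1.3429152919856289 0.2278810348092677
```

Run:
```python
from h import *
np.set_printoptions(precision=4,suppress=True)
p,Q=camdown(.395,.497,-.397,.28); s=r.state(); print(np.array(s['ee_rot']).T@(p-np.array(s['position'])))
```

```text
[ 0.1726 -0.0561 -0.0399]
```

>>> {"fn": "servo_tool", "kwargs": {
  "deltas": [
    [[0.01,-0.015,0],[0,0,0]],
    [[0.02,-0.011,-0.006],[0,0,0]],
    [[0.025,-0.01,-0.006],[0,0,0]],
    [[0.03,-0.005,-0.006],[0,0,0]],
    [[0.03,-0.005,-0.008],[0,0,0]],
    [[0.03,-0.005,-0.008],[0,0,0]],
    [[0.02,-0.005,-0.006],[0,0,0]],
    [[0.0076,0,0],[0,0,0]],
    [[0,0,0],[0,0,0]],
    [[0,0,0],[0,0,0]]
  ]
}}

```text
t: 3.45
position: [0.4206, -0.427, 0.286]
ee_rot: [[0.384, 0.273, 0.882], [-0.923, 0.114, 0.367], [-0.001, -0.955, 0.296]]
ft_force: [0.0, -0.2, 0.6]
gripper_width: 0.044
```

Run:
```python
from h import *
np.set_printoptions(precision=4,suppress=True)
im,c=snap('wrist','w2.png'); s=r.state(); print(s['t'],s['position'],c['position'],c['attitude'])
b=proj(c,[.497,-.397,.08]); print(b); u,v=b.round().astype(int); im=cv2.imread('pics/w2.png')
cv2.imwrite('pics/w2c.png',cv2.resize(im[v-60:v+100,u-100:u+100],(750,600),interpolation=cv2.INTER_CUBIC))
```

```text
3.5 [ 0.4206 -0.427   0.2861] [ 0.4974 -0.3956  0.2792] [[ 0.3842 -0.9232 -0.0003]
 [-0.9232 -0.3842 -0.0004]
 [ 0.0003  0.0004 -1.    ]]
[317.8434 200.4989]
```

View pics/w2c.png

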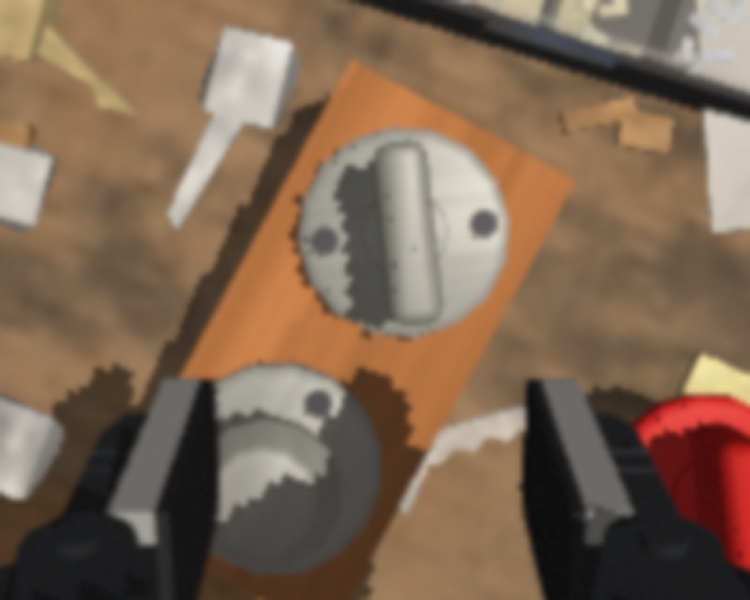

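The picture shows the wing top from crop (400,145) to (415,322), the rose centre at about (404,232) with radius 104, the knob below and the red decoy at lower right. I'll compute the pose and check the angle numerically.

Run:
```python
from h import *
np.set_printoptions(precision=4,suppress=True)
im,c=load('w2.png'); f=lambda x,y:(218+(x+.5)/3.75-.5,140+(y+.5)/3.75-.5)
print('rose',plane(c,*f(404,232),.056),'wing',plane(c,*f(409,233),.082))
for a,b in(((380,165),(392,310)),((425,165),(438,305)),((402,145),(415,322))):
    d=plane(c,*f(*a),.082)-plane(c,*f(*b),.082); print(np.arctan2(d[1],d[0]),np.linalg.norm(d))
hsv=cv2.cvtColor(im,cv2.COLOR_BGR2HSV)
m=((hsv[...,1]<60)&(hsv[...,2]>60)).astype(np.uint8); m[:170]=0;m[232:]=0;m[:,:290]=0;m[:,360:]=0
cc,_=cv2.findContours(m,cv2.RETR_EXTERNAL,cv2.CHAIN_APPROX_NONE); k=max(cc,key=cv2.contourArea)
(x,y),rr=cv2.minEnclosingCircle(k); print(x,y,rr,plane(c,x,y,.056))
p1=np.array([.4975,-.3965]);h=.478
```

```text
rose [ 0.4985 -0.4028  0.056 ] wing [ 0.4985 -0.4029  0.082 ]
0.4769636563130441 0.026550364601252773
0.4869883617238494 0.025656876663245107
0.46771254783888344 0.03238527212485793
325.1542053222656 201.28504943847656 27.776451110839844 [ 0.4986 -0.4026  0.056 ]
```

Run:
```python
from h import *
np.set_printoptions(precision=4,suppress=True)
plan(np.array([.4985,-.4028,.275]),down(.478),8)
```

```text
[[0.001, 0.0043, 0.0093], [-0.0376, -0.0104, 0.0015]],[[0.001, 0.004, 0.0094], [-0.0376, -0.0104, 0.0015]],[[0.0012, 0.0036, 0.0096], [-0.0376, -0.0104, 0.0015]],[[0.0012, 0.0033, 0.0097], [-0.0376, -0.0104, 0.0015]],[[0.0014, 0.0029, 0.0097], [-0.0376, -0.0104, 0.0015]],[[0.0015, 0.0025, 0.0099], [-0.0376, -0.0104, 0.0015]],[[0.0016, 0.0021, 0.01], [-0.0376, -0.0104, 0.0015]],[[0.0017, 0.0018, 0.01], [-0.0376, -0.0104, 0.0015]],
end err [ 0.0001 -0.     -0.    ]
```

>>> {"fn": "servo_tool", "kwargs": {
  "deltas": [
    [[0.001,0.0043,0.0093],[-0.0376,-0.0104,0.0015]],
    [[0.001,0.004,0.0094],[-0.0376,-0.0104,0.0015]],
    [[0.0012,0.0036,0.0096],[-0.0376,-0.0104,0.0015]],
    [[0.0012,0.0033,0.0097],[-0.0376,-0.0104,0.0015]],
    [[0.0014,0.0029,0.0097],[-0.0376,-0.0104,0.0015]],
    [[0.0015,0.0025,0.0099],[-0.0376,-0.0104,0.0015]],
    [[0.0016,0.0021,0.01],[-0.0376,-0.0104,0.0015]],
    [[0.0017,0.0018,0.01],[-0.0376,-0.0104,0.0015]],
    [[0,0,0],[0,0,0]],
    [[0,0,0],[0,0,0]]
  ]
}}

```text
t: 4.75
position: [0.4982, -0.4038, 0.2749]
ee_rot: [[0.459, 0.0, 0.888], [-0.888, -0.0, 0.459], [0.0, -1.0, 0.0]]
ft_force: [-0.3, 0.7, 0.4]
gripper_width: 0.0441
```

Run:
```python
from h import *
np.set_printoptions(precision=4,suppress=True)
s=r.state();Q=np.array(s['ee_rot']);p=np.array(s['position'])
print(p,Q.T@(np.array([.4985,-.4028,.2315])-p),R.from_matrix(Q.T@down(.478)).as_rotvec(),s['joints'])
```

```text
[ 0.4982 -0.4038  0.2749] [-0.0008  0.0434  0.0007] [-0.     -0.0008  0.0004] [ 0.6776  0.5864 -0.061   1.6705  0.0438  0.8856 -0.4945]
```

>>> {"fn": "servo_tool", "kwargs": {
  "deltas": [
    [[-0.0008,0.01,0.0007],[0,0,0]],
    [[0,0.012,0],[0,0,0]],
    [[0,0.012,0],[0,0,0]],
    [[0,0.007,0],[0,0,0]],
    [[0,0.0024,0],[0,0,0]],
    [[0,0,0],[0,0,0]]
  ]
}}

```text
t: 5.5
position: [0.4988, -0.4027, 0.2316]
ee_rot: [[0.46, 0.0, 0.888], [-0.888, -0.0, 0.46], [0.001, -1.0, -0.0]]
ft_force: [-0.6, 0.4, -0.0]
gripper_width: 0.044
```

>>> {"fn": "servo_tool", "kwargs": {
  "deltas": [
    [[0,0,0],[0,0,0]],
    [[0,0,0],[0,0,0]],
    [[0,0,0],[0,0,0]],
    [[0,0,0],[0,0,0]],
    [[0,0,0],[0,0,0]],
    [[0,0,0],[0,0,0]]
  ],
  "grip": 0,
  "newtons": 60
}}

```text
t: 6.25
position: [0.499, -0.4027, 0.2323]
ee_rot: [[0.46, 0.001, 0.888], [-0.888, -0.001, 0.46], [0.001, -1.0, 0.0]]
ft_force: [-0.7, 1.8, 5.9]
gripper_width: 0.009
```

>>> {"fn": "servo_tool", "kwargs": {
  "deltas": [
    [[0,-0.005,0],[0,0,0]],
    [[0,-0.01,0],[0,0,0]],
    [[0,-0.014,0],[0,0,0]],
    [[0,-0.014,0],[0,0,0]],
    [[0,-0.013,0],[0,0,0]],
    [[0,-0.006,0],[0,0,0]],
    [[0,0,0],[0,0,0]],
    [[0,0,0],[0,0,0]]
  ]
}}

```text
t: 7.25
position: [0.4986, -0.4025, 0.2931]
ee_rot: [[0.46, -0.0, 0.888], [-0.888, -0.0, 0.46], [-0.0, -1.0, -0.0]]
ft_force: [-0.9, 0.0, -1.1]
gripper_width: 0.0087
```

Run:
```python
from h import *
np.set_printoptions(precision=4,suppress=True)
s=r.state(); print(s['ft_force'],s['ft_torque'],s['gripper_width'])
plan(np.array([.4848,-.2152,.293]),down(.24),11)
im,c=snap('wrist','w3.png'); im2,_=snap('side','s3.png')
a=cv2.imread('pics/w3.png')[190:390,170:470]; b=cv2.imread('pics/s3.png')[130:230,300:420]
cv2.imwrite('pics/c3.png',np.hstack([cv2.resize(a,(450,400)),cv2.resize(b,(350,400),interpolation=cv2.INTER_CUBIC)]))
```

```text
[-0.8918  0.0271 -1.1092] [-0.0173 -0.0131 -0.0179] 0.008685723219890766
[[-0.0157, 0.0, 0.0067], [0.0, 0.0216, -0.0]],[[-0.0158, 0.0, 0.0064], [0.0, 0.0216, -0.0]],[[-0.016, 0.0, 0.006], [0.0, 0.0216, -0.0]],[[-0.0161, 0.0, 0.0057], [0.0, 0.0216, -0.0]],[[-0.0163, 0.0001, 0.0053], [0.0, 0.0216, -0.0]],[[-0.0163, -0.0, 0.005], [0.0, 0.0216, -0.0]],[[-0.0164, -0.0, 0.0046], [0.0, 0.0216, -0.0]],[[-0.0166, -0.0, 0.0043], [0.0, 0.0216, -0.0]],[[-0.0166, 0.0, 0.0039], [0.0, 0.0216, -0.0]],[[-0.0167, 0.0, 0.0036], [0.0, 0.0216, -0.0]],[[-0.0168, 0.0, 0.0031], [0.0, 0.0216, -0.0]],
end err [-0.0001  0.      0.    ]
```

View pics/c3.png

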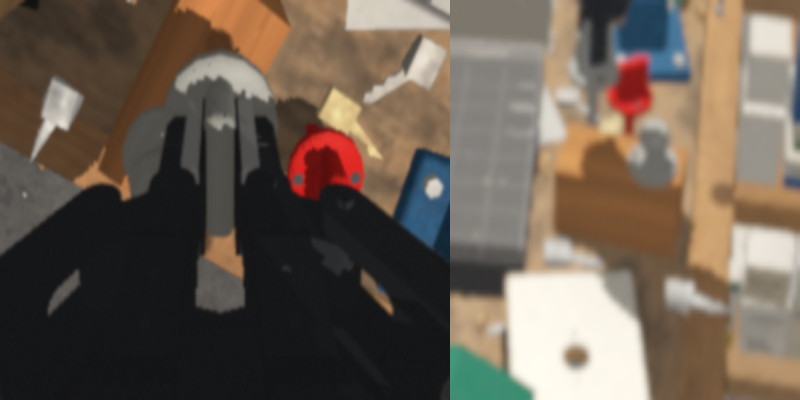

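The left panel shows the thumb-turn clamped between the pads at (220,100). The right panel shows the knob still in the holder and the door with its empty bore. The force reading of -1.1 N matches the thumb-turn's weight. Next I'll move it over the bore.

>>> {"fn": "servo_tool", "kwargs": {
  "deltas": [
    [[-0.0157,0,0.0067],[0,0.0216,0]],
    [[-0.0158,0,0.0064],[0,0.0216,0]],
    [[-0.016,0,0.006],[0,0.0216,0]],
    [[-0.0161,0,0.0057],[0,0.0216,0]],
    [[-0.0163,0,0.0053],[0,0.0216,0]],
    [[-0.0163,0,0.005],[0,0.0216,0]],
    [[-0.0164,0,0.0046],[0,0.0216,0]],
    [[-0.0166,0,0.0043],[0,0.0216,0]],
    [[-0.0166,0,0.0039],[0,0.0216,0]],
    [[-0.0167,0,0.0036],[0,0.0216,0]],
    [[-0.0168,0,0.0031],[0,0.0216,0]],
    [[0,0,0],[0,0,0]],
    [[0,0,0],[0,0,0]],
    [[0,0,0],[0,0,0]]
  ]
}}

```text
t: 9.1
position: [0.4848, -0.2159, 0.2934]
ee_rot: [[0.237, 0.0, 0.972], [-0.972, -0.001, 0.237], [0.001, -1.0, -0.0]]
ft_force: [0.7, 0.2, -0.4]
gripper_width: 0.009
```

Run:
```python
from h import *
np.set_printoptions(precision=4,suppress=True)
s=r.state();Q=np.array(s['ee_rot']);p=np.array(s['position'])
print(s['t'],p,Q.T@(np.array([.4848,-.2152,.2633])-p),R.from_matrix(Q.T@down(.24)).as_rotvec(),s['joints'])
im,c=snap('wrist','w4.png')
cv2.imwrite('pics/c4.png',cv2.resize(cv2.imread('pics/w4.png')[150:350,190:450],(780,600)))
snap('side','s4.png')
```

```text
9.1 [ 0.4848 -0.2159  0.2934] [-0.0007  0.0301  0.0002] [ 0.0001 -0.0007  0.0006] [ 0.4033  0.3909 -0.0514  1.9441  0.0279  0.807  -0.995 ]
```

View pics/c4.png

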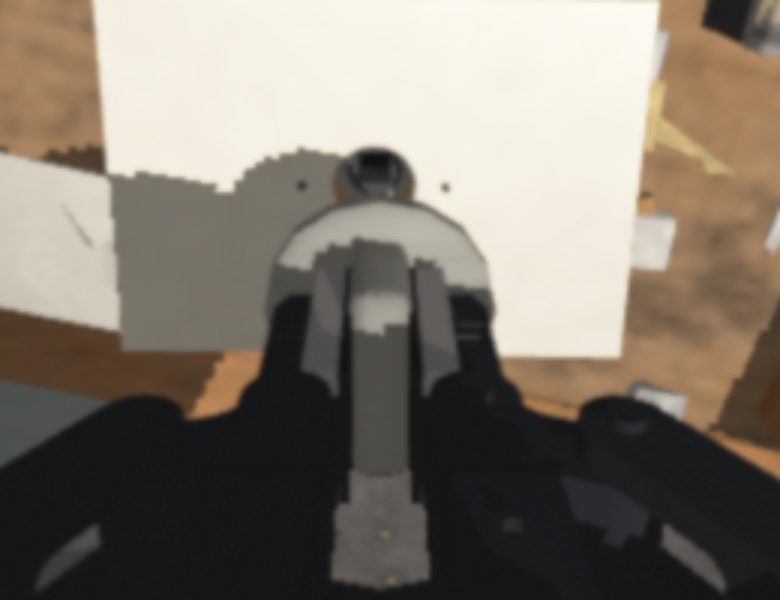

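The picture shows the thumb-turn held upright with the rose at (380,255) and the bore just behind it at (376,172), in line laterally after the 0.7 mm correction. I'll descend in steps.

>>> {"fn": "servo_tool", "kwargs": {
  "deltas": [
    [[-0.0007,0.008,0.0002],[0,-0.0007,0]],
    [[0,0.01,0],[0,0,0]],
    [[0,0.01,0],[0,0,0]],
    [[0,0.006,0],[0,0,0]],
    [[0,0.003,0],[0,0,0]],
    [[0,0.002,0],[0,0,0]],
    [[0,0,0],[0,0,0]]
  ]
}}

```text
t: 10.07
position: [0.485, -0.2145, 0.2546]
ee_rot: [[0.238, 0.0, 0.971], [-0.971, -0.001, 0.238], [0.001, -1.0, 0.0]]
ft_force: [0.2, -0.9, -0.7]
gripper_width: 0.0089
```

>>> {"fn": "servo_tool", "kwargs": {
  "deltas": [
    [[0,0.0015,0],[0,0,0]],
    [[0,0.0015,0],[0,0,0]],
    [[0,0.0015,0],[0,0,0]],
    [[0,0,0],[0,0,0]]
  ]
}}

```text
t: 10.58
position: [0.4849, -0.2145, 0.2499]
ee_rot: [[0.238, -0.0, 0.971], [-0.971, -0.0, 0.238], [0.0, -1.0, -0.0]]
ft_force: [-0.6, -0.5, -1.5]
gripper_width: 0.0088
```

>>> {"fn": "servo_tool", "kwargs": {
  "deltas": [
    [[0.0004,0.001,0],[0,0,0]],
    [[0,0.0015,0],[0,0,0]],
    [[0,0.0015,0],[0,0,0]],
    [[0,0,0],[0,0,0]]
  ]
}}

```text
t: 11.08
position: [0.485, -0.2149, 0.2459]
ee_rot: [[0.238, -0.0, 0.971], [-0.971, -0.0, 0.238], [0.0, -1.0, -0.0]]
ft_force: [-0.6, 1.2, -1.4]
gripper_width: 0.0092
```

>>> {"fn": "servo_tool", "kwargs": {
  "deltas": [
    [[0,0.002,0],[0,0,0]],
    [[0,0.003,0],[0,0,0]],
    [[0,0.003,0],[0,0,0]],
    [[0,0.003,0],[0,0,0]],
    [[0,0.002,0],[0,0,0]],
    [[0,0.001,0],[0,0,0]],
    [[0,0,0],[0,0,0]]
  ]
}}

```text
t: 11.95
position: [0.485, -0.2149, 0.2319]
ee_rot: [[0.238, 0.0, 0.971], [-0.971, -0.0, 0.238], [0.0, -1.0, -0.0]]
ft_force: [-0.4, 2.1, -2.0]
gripper_width: 0.0087
```

>>> {"fn": "servo_tool", "kwargs": {
  "deltas": [
    [[0,0.001,0],[0,0,0]],
    [[0,0.001,0],[0,0,0]],
    [[0,0.0005,0],[0,0,0]],
    [[0,0,0],[0,0,0]]
  ]
}}

```text
t: 12.45
position: [0.485, -0.2149, 0.2295]
ee_rot: [[0.238, 0.0, 0.971], [-0.971, -0.0, 0.238], [0.0, -1.0, 0.0]]
ft_force: [0.0, 3.0, -0.5]
gripper_width: 0.0088
```

>>> {"fn": "servo_tool", "kwargs": {
  "deltas": [
    [[0,0.0005,0],[0,0,0]],
    [[0,0.0005,0],[0,0,0]],
    [[0,0,0],[0,0,0]]
  ]
}}

```text
t: 12.82
position: [0.485, -0.2149, 0.2293]
ee_rot: [[0.238, 0.0, 0.971], [-0.971, -0.001, 0.238], [0.001, -1.0, 0.0]]
ft_force: [-5.9, 6.8, 18.4]
gripper_width: 0.0085
```

Seated: the TCP height of 0.2293 equals the predicted home height, and Fz rose only on contact. I'll ease the pressure off and start turning anticlockwise (about tool -y).

>>> {"fn": "servo_tool", "kwargs": {
  "deltas": [
    [[0,-0.0005,0],[0,0,0]],
    [[0,0,0],[0,-0.05,0]],
    [[0,0,0],[0,-0.1,0]],
    [[0,0,0],[0,-0.1,0]],
    [[0,0,0],[0,-0.1,0]],
    [[0,0,0],[0,-0.1,0]],
    [[0,0,0],[0,-0.05,0]],
    [[0,0,0],[0,0,0]]
  ],
  "newtons": 80
}}

```text
t: 13.82
position: [0.4848, -0.2142, 0.2294]
ee_rot: [[0.676, -0.001, 0.737], [-0.737, 0.001, 0.676], [-0.001, -1.0, -0.0]]
ft_force: [-8.1, 11.1, 17.9]
gripper_width: 0.0087
```

Run:
```python
from h import *
s=r.state(); print(np.round(s['ft_force'],2),np.round(s['ft_torque'],3),np.round(s['joints'],3),np.arctan2(s['ee_rot'][1][2],s['ee_rot'][0][2]))
```

```text
[-8.06 11.07 17.91] [ 2.688  1.933 -0.164] [ 0.498  0.497 -0.172  1.973  0.129  0.682 -0.583] 0.7416696308425744
```

>>> {"fn": "servo_tool", "kwargs": {
  "deltas": [
    [[-0.0004,-0.0003,0],[0,0,0]],
    [[0,0,0],[0,-0.08,0]],
    [[0,0,0],[0,-0.1,0]],
    [[0,0,0],[0,-0.1,0]],
    [[0,0,0],[0,-0.1,0]],
    [[0,0,0],[0,-0.07,0]],
    [[0,0,0],[0,-0.05,0]],
    [[0,0,0],[0,0,0]]
  ]
}}

```text
t: 14.82
position: [0.4842, -0.2138, 0.2294]
ee_rot: [[0.946, -0.002, 0.323], [-0.323, 0.001, 0.946], [-0.002, -1.0, 0.0]]
ft_force: [-10.0, 12.3, 16.4]
gripper_width: 0.0085
```

Run:
```python
from h import *
s=r.state(); print(np.round(s['ft_force'],2),np.round(s['ft_torque'],3),np.round(s['joints'],3),np.arctan2(s['ee_rot'][1][2],s['ee_rot'][0][2]))
```

```text
[-9.98 12.29 16.37] [ 2.939  2.26  -0.128] [ 0.597  0.508 -0.294  1.971  0.221  0.695 -0.162] 1.24164005479953
```

>>> {"fn": "servo_tool", "kwargs": {
  "deltas": [
    [[-0.0006,-0.0004,0.0004],[0,0,0]],
    [[0,0,0],[0,-0.08,0]],
    [[0,0,0],[0,-0.1,0]],
    [[0,0,0],[0,-0.1,0]],
    [[0,0,0],[0,-0.1,0]],
    [[0,0,0],[0,-0.06,0]],
    [[0,0,0],[0,-0.04,0]],
    [[0,0,0],[0,0,0]]
  ]
}}

```text
t: 15.82
position: [0.4835, -0.2135, 0.2295]
ee_rot: [[0.989, -0.002, -0.15], [0.15, 0.001, 0.989], [-0.002, -1.0, 0.001]]
ft_force: [-9.1, 9.9, 9.6]
gripper_width: 0.0083
```

Run:
```python
from h import *
s=r.state(); print(np.round(s['ft_force'],2),np.round(s['ft_torque'],3),np.round(s['joints'],3),np.arctan2(s['ee_rot'][1][2],s['ee_rot'][0][2]))
```

```text
[-9.13  9.87  9.59] [ 2.163  2.092 -0.216] [ 0.689  0.524 -0.409  1.97   0.31   0.711  0.242] 1.7211011317406164
```

>>> {"fn": "servo_tool", "kwargs": {
  "deltas": [
    [[-0.0003,0,-0.0003],[0,-0.03,0]],
    [[0,0,0],[0,-0.03,0]],
    [[0,0,0],[0,-0.03,0]],
    [[0,0,0],[0,0,0]]
  ]
}}

```text
t: 16.32
position: [0.4833, -0.2137, 0.2295]
ee_rot: [[0.971, -0.002, -0.238], [0.238, 0.001, 0.971], [-0.002, -1.0, 0.001]]
ft_force: [-9.2, 10.6, 9.1]
gripper_width: 0.0085
```

Run:
```python
from h import *
s=r.state(); print(np.round(s['ft_force'],2),np.round(s['ft_torque'],3),np.arctan2(s['ee_rot'][1][2],s['ee_rot'][0][2]))
```

```text
[-9.18 10.63  9.07] [ 2.56   2.048 -0.192] 1.8111566909869787
```

>>> {"fn": "servo_tool", "kwargs": {
  "deltas": [
    [[0,0,0],[0,-0.03,0]],
    [[0,0,0],[0,-0.03,0]],
    [[0,0,0],[0,-0.02,0]],
    [[0,0,0],[0,0,0]]
  ]
}}

```text
t: 16.82
position: [0.4833, -0.2137, 0.2295]
ee_rot: [[0.949, -0.003, -0.315], [0.315, 0.001, 0.949], [-0.002, -1.0, 0.002]]
ft_force: [-9.5, 10.3, 10.4]
gripper_width: 0.0083
```

Run:
```python
from h import *
s=r.state(); print(np.round(s['ft_force'],2),np.round(s['ft_torque'],3),np.arctan2(s['ee_rot'][1][2],s['ee_rot'][0][2]))
```

```text
[-9.47 10.33 10.42] [ 2.537  2.258 -0.221] 1.8909216139782936
```

>>> {"fn": "servo_tool", "kwargs": {
  "deltas": [
    [[0,0,0],[0,-0.03,0]],
    [[0,0,0],[0,-0.03,0]],
    [[0,0,0],[0,0,0]]
  ]
}}

```text
t: 17.2
position: [0.4832, -0.2137, 0.2295]
ee_rot: [[0.929, -0.003, -0.371], [0.371, 0.001, 0.929], [-0.002, -1.0, 0.002]]
ft_force: [-10.4, 11.1, 11.3]
gripper_width: 0.0082
```

Run:
```python
from h import *
s=r.state(); print(np.round(s['ft_force'],2),np.round(s['ft_torque'],3),np.arctan2(s['ee_rot'][1][2],s['ee_rot'][0][2]))
im,c=snap('top','t5.png'); a=cv2.imread('pics/t5.png')[185:295,260:380]
im,c=snap('side','s5.png'); b=cv2.imread('pics/s5.png')[180:270,300:400]
cv2.imwrite('pics/c5.png',np.hstack([cv2.resize(a,(400,400),interpolation=cv2.INTER_CUBIC),cv2.resize(b,(400,400),interpolation=cv2.INTER_CUBIC)]))
```

```text
[-10.35  11.12  11.29] [ 2.491  2.393 -0.17 ] 1.951022960616516
```

View pics/c5.png

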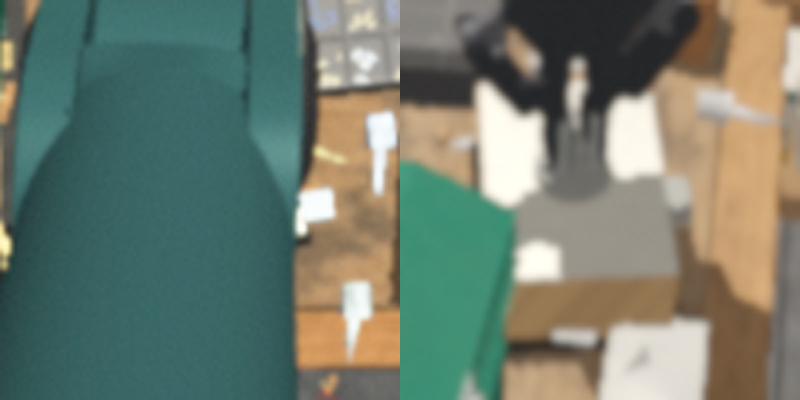

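The right panel shows the rose flat on the door face at (577,185) and a grey piece, probably the bolt, out of the robot-side edge at (677,193). The tool angle has gone past what the stop should allow without a torque rise. I'll check the wing against the jaws and measure the bolt.

Run:
```python
from h import *
np.set_printoptions(precision=4,suppress=True)
im,c=snap('wrist','w5.png'); a=cv2.imread('pics/w5.png')[180:330,236:396]
b,cs=load('s5.png'); 
D=R.from_euler('z',.225).as_matrix(); O=np.array([.4848,-.2152,0])
for thr in(0,.008,.016):
    print(thr,[proj(cs,O+D@np.array([-.05-thr,y,z])).round(1).tolist() for y in(-.013,.013) for z in (.03025,)])
u0,v0=355,210
cv2.imwrite('pics/c6.png',np.hstack([cv2.resize(a,(427,400),interpolation=cv2.INTER_CUBIC),cv2.resize(b[v0:v0+40,u0:u0+35],(350,400),interpolation=cv2.INTER_NEAREST)]))
```

```text
0 [[362.9, 219.8], [364.3, 227.8]]
0.008 [[366.3, 219.6], [367.8, 227.7]]
0.016 [[369.8, 219.5], [371.4, 227.6]]
```

View pics/c6.png

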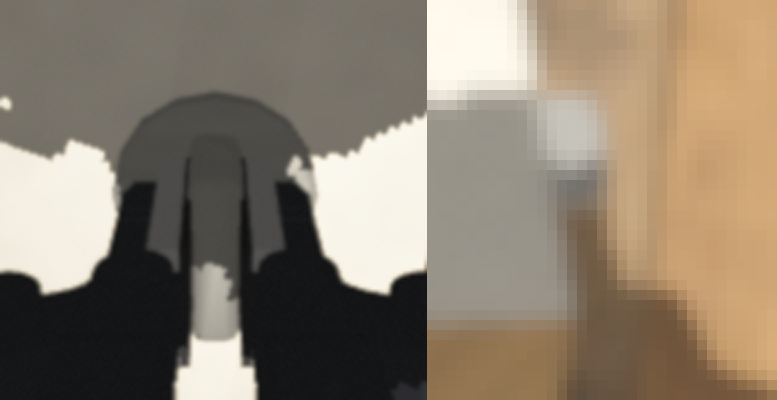

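Run:
```python
from h import *
np.set_printoptions(precision=4,suppress=True)
b,cs=load('s5.png')
D=R.from_euler('z',.225).as_matrix(); O=np.array([.4848,-.2152,0])
for y in(-.013,.013,.07): print('edge47',y,proj(cs,O+D@np.array([-.05,y,.047])))
for t in(.012,.014,.016,.018): print(t,[proj(cs,O+D@np.array([-.05-t,y,.03])).round(2).tolist() for y in(-.013,0,.013)])
s=b.astype(int)[...,2]-b.astype(int)[...,0]  # R-B: grey ~0
for v in range(216,232): print(v,s[v,358:382])
```

```text
edge47 -0.013 [363.3704 214.4232]
edge47 0.013 [364.8113 222.4599]
edge47 0.07 [368.1969 241.4212]
0.012 [[368.08, 219.66], [368.83, 223.64], [369.6, 227.71]]
0.014 [[368.94, 219.63], [369.71, 223.61], [370.49, 227.68]]
0.016 [[369.81, 219.6], [370.58, 223.58], [371.37, 227.65]]
0.018 [[370.68, 219.58], [371.46, 223.55], [372.26, 227.62]]
216 [17 17 17 17 18 18 19 25 39 54 58 58 56 58 59 60 60 63 64 66 67 75 85 90]
217 [17 17 17 17 17 17 19 25 40 55 60 59 58 58 59 61 61 64 65 66 68 76 86 90]
218 [17 17 17 17 17 18 19 26 41 52 55 55 54 56 59 61 62 64 66 67 69 77 86 91]
219 [17 17 16 17 17 17 18 24 32 37 38 38 37 43 54 61 64 66 68 68 69 78 86 91]
220 [16 16 15 14 15 15 16 18 19 19 19 19 21 29 46 60 65 68 68 68 70 79 88 91]
221 [15 15 14 14 14 14 14 14 13 13 12 12 14 22 39 57 66 68 69 68 71 80 87 89]
222 [14 15 14 15 15 16 14 13 12 11 12 11 13 18 34 55 65 69 70 69 72 81 87 88]
223 [14 15 15 14 14 15 14 14 13 11 11 12 11 16 31 52 65 69 70 69 73 81 87 88]
224 [15 14 14 15 14 14 15 14 13 12 11 11 12 15 28 51 64 69 70 70 74 83 86 87]
225 [15 15 15 15 15 15 14 15 13 12 11 11 10 15 29 50 65 69 69 69 75 83 86 87]
226 [15 15 15 15 14 15 14 14 13 11 11 10 10 14 31 52 66 70 69 69 75 83 87 86]
227 [15 15 15 14 15 15 15 15 13 12 10  8  9 11 30 54 67 70 70 70 76 84 87 85]
228 [14 14 14 14 14 14 15 15 13 12 10  8  9 14 33 56 67 70 69 71 78 85 87 86]
229 [14 15 15 15 15 14 15 14 13 13 14 14 16 21 38 57 67 70 70 71 79 85 87 86]
230 [15 15 14 14 15 14 14 15 15 16 20 23 26 31 45 61 68 70 69 72 79 85 87 86]
231 [14 14 15 15 14 15 15 15 15 18 25 32 35 39 51 63 69 69 69 71 79 84 86 86]
```

>>> {"fn": "servo_tool", "kwargs": {
  "deltas": [
    [[0,0,0],[0,0,0]],
    [[0,0,0],[0,-0.03,0]],
    [[0,0,0],[0,-0.03,0]],
    [[0,0,0],[0,0,0]]
  ],
  "newtons": 120
}}

```text
t: 17.85
position: [0.4832, -0.2137, 0.2296]
ee_rot: [[0.905, -0.003, -0.426], [0.426, 0.001, 0.905], [-0.002, -1.0, 0.002]]
ft_force: [-11.8, 10.1, 13.8]
gripper_width: 0.0078
```

Run:
```python
from h import *
s=r.state(); print(np.round(s['ft_force'],2),np.round(s['ft_torque'],3),np.arctan2(s['ee_rot'][1][2],s['ee_rot'][0][2]))
b,c=snap('side','s7.png'); b=b.astype(int); s=b[...,0]-b[...,2]
for v in (216,222,224,226): print(v,s[v,363:376])
```

```text
[-11.8   10.07  13.79] [ 2.527  2.715 -0.176] 2.010986533625735
216 [17 18 25 39 54 57 57 57 58 59 59 61 63]
222 [16 15 14 13 12 11 12 12 15 25 45 62 69]
224 [14 15 14 13 11 11 11 12 12 19 37 57 68]
226 [15 14 14 13 11  9  8  8 10 18 37 58 67]
```

The bolt end moved about 0.5 px (1 mm) further, so it's still travelling and the stop isn't reached. I'll continue.

>>> {"fn": "servo_tool", "kwargs": {
  "deltas": [
    [[0,0,0],[0,-0.03,0]],
    [[0,0,0],[0,-0.03,0]],
    [[0,0,0],[0,0,0]]
  ]
}}

```text
t: 18.27
position: [0.4831, -0.2137, 0.2296]
ee_rot: [[0.878, -0.003, -0.48], [0.48, 0.001, 0.878], [-0.002, -1.0, 0.002]]
ft_force: [-12.9, 10.4, 14.7]
gripper_width: 0.0076
```

```bash
cat > b.py <<'E'
from h import *
s=r.state(); print(np.round(s['ft_force'],2),np.round(s['ft_torque'],3),np.arctan2(s['ee_rot'][1][2],s['ee_rot'][0][2]),s['t'])
import time; b,c=snap('side','sx%d.png'%(s['t']*100)); b=b.astype(int); s=b[...,0]-b[...,2]
for v in (216,222,224,226): print(v,s[v,363:377],'end %.2f'%(369+np.interp(40,s[v,369:377],range(8))))
E
python3 b.py
```

```text
[-12.9   10.39  14.68] [ 2.495  2.897 -0.232] 2.0708836047540586 18.275
216 [18 19 25 40 54 58 57 57 58 59 60 61 63 65] end 369.00
222 [16 15 14 12 11 11 12 12 13 20 38 57 67 70] end 373.11
224 [14 15 14 13 11 11 11 10 11 17 33 55 67 69] end 373.32
226 [15 15 15 14 11  8  8  8  8 15 35 56 68 69] end 373.24
```

>>> {"fn": "servo_tool", "kwargs": {
  "deltas": [
    [[0,0,0],[0,-0.04,0]],
    [[0,0,0],[0,-0.04,0]],
    [[0,0,0],[0,0,0]]
  ]
}}

```text
t: 18.7
position: [0.4831, -0.2138, 0.2296]
ee_rot: [[0.836, -0.003, -0.548], [0.548, 0.001, 0.836], [-0.002, -1.0, 0.002]]
ft_force: [-12.8, 10.7, 16.0]
gripper_width: 0.0076
```

```bash
python3 b.py
```

```text
[-12.81  10.65  16.05] [ 2.51   3.044 -0.255] 2.1510462358708202 18.7
216 [17 19 27 42 55 58 58 57 57 58 60 61 62 65] end 369.00
222 [16 16 14 12 12 11 11 11 13 21 39 59 68 70] end 373.05
224 [14 15 14 13 11  9  9 10 11 18 38 58 68 69] end 373.10
226 [14 14 15 13 10  8  8  8  7 14 35 57 67 69] end 373.23
```

Run:
```python
from h import *
im,c=snap('wrist','w8.png'); a=cv2.imread('pics/w8.png')[195:325,256:376]; a0=cv2.imread('pics/w4.png')[195:325,256:376]
f=lambda x:cv2.resize(cv2.convertScaleAbs(x,alpha=1.6),(390,422),interpolation=cv2.INTER_CUBIC)
cv2.imwrite('pics/c8.png',np.hstack([f(a0),f(a)]))
```

```text
(no output)
```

View pics/c8.png

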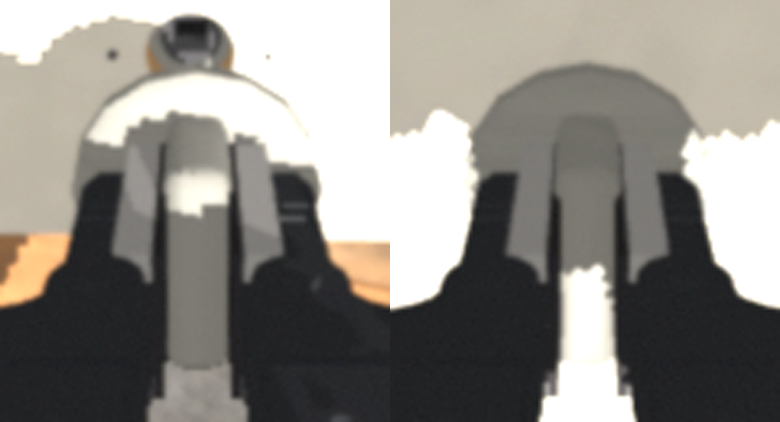

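>>> {"fn": "servo_tool", "kwargs": {
  "deltas": [
    [[0,0,0],[0,-0.04,0]],
    [[0,0,0],[0,-0.04,0]],
    [[0,0,0],[0,0,0]]
  ]
}}

```text
t: 19.18
position: [0.483, -0.2138, 0.2296]
ee_rot: [[0.79, -0.003, -0.613], [0.613, 0.001, 0.79], [-0.002, -1.0, 0.002]]
ft_force: [-13.7, 9.9, 15.3]
gripper_width: 0.0076
```

```bash
python3 b.py
```

```text
[-13.66   9.88  15.34] [ 2.395  3.152 -0.261] 2.2309534795015566 19.175
216 [17 21 33 47 56 58 58 58 57 59 60 61 63 65] end 369.00
222 [15 15 14 12 11 10 11 11 12 23 42 61 67 69] end 372.89
224 [15 15 14 13 10  8  7  7  9 20 42 60 68 69] end 372.91
226 [15 15 15 14 11  8  7  7  7 14 35 56 67 69] end 373.24
```

>>> {"fn": "servo_tool", "kwargs": {
  "deltas": [
    [[0,0,0],[0,0.1,0]],
    [[0,0,0],[0,0,0]],
    [[0,0,0],[0,0,0]],
    [[0,0,0],[0,0,0]],
    [[0,0,0],[0,0,0]],
    [[0,0,0],[0,0,0]],
    [[0,-0.01,0],[0,0,0]],
    [[0,-0.02,0],[0,0,0]],
    [[0,-0.03,0],[0,0,0]],
    [[0,-0.02,0],[0,0,0]],
    [[0,-0.01,0],[0,0,0]],
    [[0,0,0],[0,0,0]],
    [[0,0,0],[0,0,0]]
  ],
  "grip": 0.044,
  "newtons": 30
}}

```text
t: 20.85
position: [0.4838, -0.2144, 0.3191]
ee_rot: [[0.847, -0.001, -0.531], [0.531, -0.0, 0.847], [-0.001, -1.0, 0.0]]
ft_force: [-0.7, -0.3, 0.1]
gripper_width: 0.044
```

```bash
python3 b.py
python3 - <<'E'
from h import *
np.set_printoptions(precision=4,suppress=True)
s=r.state();print(s['joints'])
# look from above at the bolt: mid of rose and bolt end
D=R.from_euler('z',.225).as_matrix(); P=np.array([.4848,-.2152,0])+D@np.array([-.045,0,0]); print(P)
for h in(.395,1.0): 
  p,Q=camdown(h,P[0],P[1],.25); print(p,Q@[0,.173,0]+p)
p,Q=camdown(1.0,P[0],P[1],.25); plan(p,Q,12)
E
```

```text
[-0.7  -0.29  0.09] [-0.009  0.024 -0.039] 2.130641604725098 20.85
216 [18 19 25 39 54 58 57 57 57 58 60 61 62 64] end 369.00
222 [18 18 17 14 12 11 12 11 13 19 36 56 67 69] end 373.20
224 [17 16 14 13 13 12 11 11 11 15 28 50 66 69] end 373.55
226 [15 15 14 13 12 11 11 11 11 14 24 44 62 67] end 373.80
[ 0.8314  0.4082 -0.5771  1.9155  0.2806  0.8987  0.675 ]
[ 0.4409 -0.2252  0.    ]
[ 0.3642 -0.2567  0.2565] [ 0.4116 -0.2368  0.0913]
[ 0.3957 -0.2947  0.2565] [ 0.4233 -0.2515  0.0913]
[[-0.0098, 0.0052, -0.0018], [0.0224, 0.0934, -0.0142]],[[-0.0096, 0.005, -0.0028], [0.0224, 0.0934, -0.0142]],[[-0.0094, 0.0049, -0.0038], [0.0224, 0.0934, -0.0142]],[[-0.0091, 0.0045, -0.0047], [0.0224, 0.0934, -0.0142]],[[-0.0086, 0.0044, -0.0057], [0.0224, 0.0934, -0.0142]],[[-0.0081, 0.0041, -0.0066], [0.0224, 0.0934, -0.0142]],[[-0.0076, 0.0038, -0.0074], [0.0224, 0.0934, -0.0142]],[[-0.0068, 0.0035, -0.0082], [0.0224, 0.0934, -0.0142]],[[-0.0061, 0.0033, -0.0088], [0.0224, 0.0934, -0.0142]],[[-0.0053, 0.003, -0.0094], [0.0224, 0.0934, -0.0142]],[[-0.0045, 0.0027, -0.01], [0.0224, 0.0934, -0.0142]],[[-0.0035, 0.0024, -0.0104], [0.0224, 0.0934, -0.0142]],
end err [-0. -0. -0.]
```

>>> {"fn": "servo_tool", "kwargs": {
  "deltas": [
    [[-0.0098,0.0052,-0.0018],[0.0224,0.0934,-0.0142]],
    [[-0.0096,0.005,-0.0028],[0.0224,0.0934,-0.0142]],
    [[-0.0094,0.0049,-0.0038],[0.0224,0.0934,-0.0142]],
    [[-0.0091,0.0045,-0.0047],[0.0224,0.0934,-0.0142]],
    [[-0.0086,0.0044,-0.0057],[0.0224,0.0934,-0.0142]],
    [[-0.0081,0.0041,-0.0066],[0.0224,0.0934,-0.0142]],
    [[-0.0076,0.0038,-0.0074],[0.0224,0.0934,-0.0142]],
    [[-0.0068,0.0035,-0.0082],[0.0224,0.0934,-0.0142]],
    [[-0.0061,0.0033,-0.0088],[0.0224,0.0934,-0.0142]],
    [[-0.0053,0.003,-0.0094],[0.0224,0.0934,-0.0142]],
    [[-0.0045,0.0027,-0.01],[0.0224,0.0934,-0.0142]],
    [[-0.0035,0.0024,-0.0104],[0.0224,0.0934,-0.0142]],
    [[0,0,0],[0,0,0]],
    [[0,0,0],[0,0,0]]
  ]
}}

```text
t: 22.65
position: [0.3963, -0.2945, 0.2571]
ee_rot: [[0.843, 0.16, 0.513], [-0.537, 0.25, 0.805], [0.001, -0.955, 0.297]]
ft_force: [0.3, -0.4, -0.0]
gripper_width: 0.0442
```

Run:
```python
from h import *
np.set_printoptions(precision=4,suppress=True)
im,c=snap('wrist','w9.png'); print(c['position'],c['attitude'][:,2])
D=R.from_euler('z',.225).as_matrix(); O=np.array([.4848,-.2152,0])
for n,q in(('bore',[0,0,.053]),('forend',[-.05,0,.030]),('edge47',[-.05,0,.047]),('full',[-.066,0,.030])): print(n,proj(c,O+D@np.array(q)))
b=proj(c,O+D@np.array([-.04,0,.04])).round().astype(int);print(b)
a=cv2.imread('pics/w9.png')[b[1]-80:b[1]+80,b[0]-100:b[0]+100]
cv2.imwrite('pics/c9.png',cv2.resize(a,(750,600),interpolation=cv2.INTER_CUBIC))
```

```text
[ 0.4416 -0.2257  0.2502] [ 0.0008 -0.0014 -1.    ]
bore [360.9017 152.1862]
forend [310.2635 203.6858]
edge47 [309.7901 204.073 ]
full [295.5656 218.5956]
[320 194]
```

View pics/c9.png

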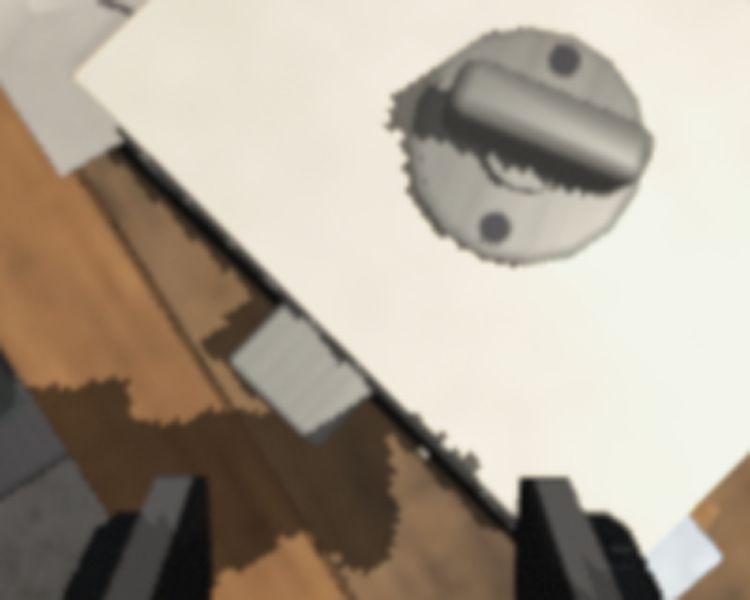

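The picture shows the bolt out of the edge, with its end corners at (230,358) and (318,442) and its root corners at (283,303) and (372,388). The rose is flat and centred on the bore at (527,145). I'll measure the throw carefully.

Run:
```python
from h import *
np.set_printoptions(precision=4,suppress=True)
im,c=load('w9.png'); f=lambda x,y:(220+(x+.5)/3.75-.5,114+(y+.5)/3.75-.5)
P=lambda x,y,z:plane(c,*f(x,y),z)
B=[P(*q,.03025) for q in((283,303),(372,388),(318,442),(230,358))]
print('bolt width',np.linalg.norm(B[2]-B[3]),'len',np.linalg.norm(B[3]-B[0]),np.linalg.norm(B[2]-B[1]))
a=[P(*q,.047) for q in((75,75),(515,530))]; d=a[1]-a[0]; n=np.array([-d[1],d[0],0])/np.linalg.norm(d); print('edge ang',np.arctan2(d[1],d[0])+np.pi/2)
for q in B: print('dist from edge',abs((q-a[0])@n))
o=np.array([.4848,-.2152,0]); print('bore-edge',(o-a[0])@n,'rose',P(527,145,.053))
# bolt profile along throw axis: sample at z of bolt top
D=R.from_euler('z',np.arctan2(d[1],d[0])+np.pi/2).as_matrix()
g=cv2.cvtColor(im,cv2.COLOR_BGR2HSV)
xs=np.arange(-.078,-.040,.001)
pts=np.array([[proj(c,o+D@np.array([x,y,.03025])) for x in xs] for y in(-.006,0,.006)],np.float32)
sat=cv2.remap(g[...,1],pts[...,0].copy(),pts[...,1].copy(),cv2.INTER_LINEAR); val=cv2.remap(g[...,2],pts[...,0].copy(),pts[...,1].copy(),cv2.INTER_LINEAR)
for k in range(len(xs)): print('%.3f'%xs[k],sat[:,k],val[:,k])
w=[P(*q,.079) for q in((455,95),(640,175))]; 
e=w[1]-w[0]; print('wing',np.arctan2(e[1],e[0])+np.pi)
h=[P(*q,.053) for q in((495,228),(564,58))]; e=h[1]-h[0]; print('holes+90',np.arctan2(e[1],e[0])+np.pi/2)
```

```text
bolt width 0.024763263810401205 len 0.015544838531455092 0.01554529576960645
edge ang 0.20098355294431025
dist from edge 0.002377757699726228
dist from edge 0.0013816007280852381
dist from edge 0.016924718129714446
dist from edge 0.017912796220492425
bore-edge 0.05101299388799121 rose [ 0.4843 -0.215   0.053 ]
-0.078 [126 129 128] [ 68  69 131]
-0.077 [115 127 129] [ 70  67 132]
-0.076 [110 116 130] [ 72  69 111]
-0.075 [110 111 117] [ 72  71 109]
-0.074 [110 111 110] [ 72  81 137]
-0.073 [110 112 110] [ 72 104 146]
-0.072 [109 112 114] [ 70 130 134]
-0.071 [109 111 110] [ 69 131  94]
-0.070 [69 77 56] [ 81 106  92]
-0.069 [28 26 25] [123 129 136]
-0.068 [20 21 21] [159 160 162]
-0.067 [21 20 20] [169 166 167]
-0.066 [21 20 20] [170 166 168]
-0.065 [20 21 20] [170 167 168]
-0.064 [21 21 20] [170 167 169]
-0.063 [20 22 21] [170 168 169]
-0.062 [21 21 22] [171 168 169]
-0.061 [21 22 23] [171 169 169]
-0.060 [21 20 21] [172 169 169]
-0.059 [21 20 21] [171 169 169]
-0.058 [21 21 20] [172 169 169]
-0.057 [21 21 19] [172 169 169]
-0.056 [21 21 20] [173 170 169]
-0.055 [21 20 22] [172 169 170]
-0.054 [21 21 22] [168 160 167]
-0.053 [20 19 20] [151 117 144]
-0.052 [21 23 23] [103  89 120]
-0.051 [28 31 29] [144 159 179]
-0.050 [25 26 23] [222 229 231]
-0.049 [19 19 19] [238 239 239]
-0.048 [20 19 20] [240 239 240]
-0.047 [20 20 20] [240 239 240]
-0.046 [19 20 20] [239 239 240]
-0.045 [19 20 20] [239 238 239]
-0.044 [20 20 20] [240 238 239]
-0.043 [20 21 20] [239 238 239]
-0.042 [19 20 20] [239 238 239]
-0.041 [19 20 20] [239 238 239]
wing 2.165768622933059
holes+90 2.1888798270986265
```

Run:
```python
from workcell import r
s=r.state(); print(s['t'],s['ft_force']); print(r.sign_off())
```

```text
22.7 [ 0.39574213 -0.06219488  0.3676309 ]
the job is handed in; nothing more can be done
None
```

I fitted the thumb-turn and threw the bolt. By my measurements it's fully out, but one angle doesn't agree. I handed in at 22.7 s with the gripper clear and touching nothing.

**What I did:**
- **Pickup:** I gripped the thumb-turn by its wing, lifted it out of the holder and moved it over the bore.
- **Fit:** I set it to the hub angle I'd seen from above (about 0.24 rad). The spindle dropped in with only about 3 N of force. Fz rose to 18 N only when the rose met the door face, exactly at the predicted home height.
- **Turn:** only then did I turn it anticlockwise, until the bolt stopped moving, and let go.

**Last checks:**
- **Rose:** it's centred on the bore to within about 1 mm, and its size in the picture fits it lying flat on the face.
- **Bolt:** about 15.5 mm of it is visible from above. Its end measures 18.5 mm from the door's edge as seen in that picture, which probably reads about 1 mm high. Over the last turning steps its end stayed put within the picture noise.

**What disagreed:**
- **Turn angle:** the wing ended at about 1.95 rad from square to the door section. The 1.5 rad stop plus spindle play allows only about 1.63 rad, and I couldn't explain the difference.
- **Stop not felt:** the turning torque levelled off at about 0.26 N m with no sharp rise. I judged the bolt fully out by the pictures, not by feeling the stop.

I didn't touch the knob, the red look-alike or the other things on purpose, but I took no last picture of all of them.

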